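# Unclip the snap cover of a gouge case

### The job

Get the carving gouges ready: take the snap-fit cover off the grey gouge case by pressing its two side tabs towards each other, just firmly enough to unclip it (squeezed too hard they bind, or crack), and lift it straight off. Then lay the cover down gently, right way up, in the shallow cardboard tray and let go of it. Leave the case standing where it is and do not disturb the other things on the table.

Things in the scene. Friction and masses are not known exactly. Their poses are not given: they have to be found in the camera images.
- case: Loose grey plastic gouge case, an open-topped box 200 long (its x) x 52 wide (its y) x 40 mm high, about 0.65 kg, with gouges inside. Origin: centre of its underside. The middle of each long wall has a notch 32 mm wide, open at the top; small ledges inside, beside the notch, hold the cover's tabs down. If the cover is pulled while still clipped the whole case comes up, after 1 mm of slack.
- cover: Loose snap-fit cover, grey plastic, 0.12 kg, 200 long (its x) x 52 (its y) x 39 mm high: a 5 mm top plate that rests on the case rim and two 34 mm end skirts hanging inside the case with 1 mm play. Off the case it stands right way up on the skirts. Origin: centre of the skirts' underside, 6 mm above the case's underside when clipped on, axes then parallel to the case's; z up when right way up.
- cover_centre (a point): Centre of the cover, midway between its two side tabs, at half the height of the tabs: 23.5 mm above the skirts' underside (29.5 mm above the table when clipped on). Axes as the cover: y runs from the right tab to the left tab.
- tab_left_face (a point): Middle of the outer face of the tab on the cover's +y side: a ribbed upright paddle 24 mm wide (along the case) and 31 mm tall, from 14 to 45 mm above the table when clipped on, standing 8 mm proud of the case wall. The two faces are 68 mm apart at rest.
- tab_right_face (a point): The same on the -y side.
- tab_left (a joint): How far the left tab is pressed in, m: 0 at rest. Spring: 3 N to start, 1.1 N more per mm. It unclips 1 to 5.5 mm in (differs by case and side, not visible), with both tabs in at once and kept in while lifting. 1.8 mm further in it meets a firm stop in the case; squeezed several N harder than the spring it binds there and the case comes up too, so start lightly. A tab cracks above 20 N.
- tab_right (a joint): The same for the right tab. Once the cover is off the case both tabs can go in further, to 7.5 mm. A test tug that raises the case by up to 10 mm, set down again, does no harm. The squeeze that frees the cover differs from start to start, about 6 to 15 N a side.
- tray: Shallow cardboard tray, stuck to the table, 270 (its x) x 200 (its y) x 25 mm high outside, walls 4 mm, floor 4 mm thick. Origin: centre of its underside. Holds the cover lying lengthwise.
- bottle: Blue drinking bottle, 68 mm across, 200 mm tall; bystander. Origin: centre of its underside.
- gouge: Carving gouge lying on the table, 140 mm long along its x, 14 mm thick; bystander. Origin: on its underside, near the middle of its length.
- carton: Small carton 40 x 60 x 25 mm; bystander. Origin: centre of its underside.

How it is judged (in metres and radians):
On the way, in this order (a step that is already met when the one before it is completed fails the run):
1. both side tabs are pressed in far enough at the same time (value of joint each of tab_left, tab_right above 0.001 m), for 0.1 s.
2. the cover is lifted clear of the case (z of cover in the frame of case above 0.045 m), for 0.1 s.
At the end, for the whole second after the job is handed in: The cover stands right way up (within 0.1 rad) on the floor of the tray (underside within 4 mm of the floor), at rest and released; the case stands flat on the table within 30 mm of where it was (x of cover in the frame of tray between -0.06 and 0.06 m and y of cover in the frame of tray between -0.085 and 0.085 m and z of cover in the frame of tray below 0.008 m and angle between cover's own z axis and vertical below 0.1 rad and linear speed of cover below 0.02 m/s and angle between case's own z axis and vertical below 0.05 rad and height (world z) of case below 0.004 m and distance of case from where it was at the start of the episode below 0.03 m); the robot touches nothing.
It fails at once if the fingers press on the cover and its tabs with more than 40 N in all (20 N a side) (contact force between the fingers and cover above 40 N).
It fails at once if the case is lifted more than 15 mm, tipped by more than 0.2 rad or pushed more than 30 mm (height (world z) of case above 0.015 m or angle between case's own z axis and vertical above 0.2 rad or distance of case from where it was at the start of the episode above 0.03 m).
It fails at once if the cover is dropped (falls more than about 10 mm without being held) (contact force between the fingers and cover below 0.05 N and linear speed of cover above 0.45 m/s).
It fails at once if the cover is pressed or knocked against the tray with more than 30 N (contact force between cover and tray above 30 N).
It fails at once if a bystander is moved more than 20 mm (distance of any of bottle, gouge, carton from where it was at the start of the episode above 0.02 m).
It also fails if it takes over 58 s, if anything falls off the work surface, if the arm or the gripper's body presses on something with over 40 N, if the wrist force passes 120 N, or if a joint passes its speed limit or range.

### The arm

A 6-joint arm with a two-finger parallel gripper is mounted at the origin on the work surface. World frame = base frame: x ahead of the robot, y to its left, z up, the work surface at z = 0. Lengths are in m, angles in degrees, forces in N, time in s.
With the tool pointing down it reaches from about 0.35 to 0.875 m from the base axis. Payload 4.2 kg.
Tool frame: the origin (TCP) lies midway between the tips of the shut fingers; the grasp point (between the pads) lies 19 mm behind it; z points along the fingers, y is the line along which they close (so a half turn about z gives the same grasp; the last joint's range is limited). The gripper opens to 87 mm and grips with 3 to 60 N. Pads are 19 mm wide; open, the fingers measure 117 mm over their backs; the gripper's body (75 mm by 190 mm) begins 51 mm behind the grasp point.
Start: joints at [84.03, 22.042, 0.453, 0, -68.411, -14.817], TCP at [0.222, 0.584, 0.223] pointing down, gripper open.
Joint ranges: [-179.83, 179.83], [-69.29, 118.12], [-61.27, 80.66], [-181.25, 117.63], [-171.15, -9.14], [-177.46, 177.46]. Speed limits (degrees/s): [159.86, 159.86, 180, 180, 180, 180].

### API

Orientations are given as a 3x3 rotation matrix whose columns are the frame's x, y, z axes.
In Python, from station import r, cams gives the robot as it stands.
- The arm moves only by the tool play_rows, never from a script. Its argument "commands" is text: rows parted by semicolons, each of 6 numbers parted by spaces: the shift along the world's x, y, z normalised to -1 to 1, where 1 is 30 mm, then the turn, a rotation vector about the world's x, y, z normalised to -1 to 1, where 1 is 0.15 rad. A call has 1 to 20 rows; each row shifts and turns the commanded pose from where the row before left it; what a row does not reach is not made up. A row lasts 1/10 s, in which the tool goes at most 50 mm and 8.59 degrees, less where a joint would pass 70% of its speed; a pose out of reach is approached as far as the arm can. A call with a number of a shift or a turn outside -1 to 1 is refused whole. A call with a gripper value outside its range is refused whole. "grip" is the finger opening in mm, from 0 to 87, set as the call begins (left out, the last holds). The fingers move at their own pace and stop on an object; the grip force is fixed at half the most. Time passes only in rows, so rows that do not move let the fingers close. It gives the time, the measured TCP pose, the force, the opening and the grip force at its end, in the units of the state.
- r.sense(): the state, without advancing time (a new reading comes with each control period).
- cams.capture(name): name is "side" or "top"; returns (picture, depth): 480x640x3 uint8, blue, green, red; 480x640 float32, m along the optical axis (not along the pixel's ray), 0 where there is no reading.
- cams.camera_info(name): a dict with "mtx" (3x3 intrinsics, pixels), "R" (3x3) and "t" (3): a world point X has camera coordinates R X + t. Camera axes: x right, y down, z forward; pixel columns grow to the right and rows downward; lengths in m; the calibration is good to about 2 mm. A picture is of the moment at which its call begins. camera_info takes no time and is no camera call.
- r.finish_job(): hands the job in; it is judged then, once.
The state is a dict: "time_s": time; "joints": joint angles; "joint_velocities": joint speeds; "effort": joint torques, N m; "tcp_pos": TCP position; "ee_rot": TCP orientation; "wrist_force": force on the tool from outside, world axes, zero at the start; "moment": the same for the moment, N m; "gripper_width": opening from 0.0 (shut) to 1.0 (fully open); "gripper_force": force on a finger pad.
Only numpy, scipy, OpenCV 4.12 (cv2) and the standard library are available. Lean on these libraries where they do the work, as an engineer would, in place of code of your own. Each camera call takes 0.05 s, during which the arm holds its last target. There are 200 camera calls.

## Working session

There is one attempt and no reset: what is moved stays moved. The work goes in short steps, Python scripts to look and compute and a tool call to move; the robot and the scene stay as the last step left them, time stands still between calls to the robot, and variables do not carry over. Pictures are saved under pics/ and viewed, at most 10 in all, crops included, and the job is handed in when it is done.

Besides the shell and the picture viewer there is one more tool, called by a JSON object that holds its "op" and its "data", one argument or row to a line. play_rows: Moves the arm, as the interface text tells. Scaled input: -1 to 1 covers 30 mm each way for a shift and 0.15 rad each way for a turn. Its arguments: {"type":"object","properties":{"commands":{"type":"string"},"grip":{"type":"number"}},"required":["commands"]}

```bash
mkdir -p pics; ls; cat > h.py <<'E'
import numpy as np,cv2
from station import r,cams
def shot(n,f):
    im,d=cams.capture(n); cv2.imwrite('pics/'+f+'.png',im); np.save('pics/'+f+'.npy',d); return im,d
def world(n,d):
    c=cams.camera_info(n); K=np.array(c['mtx']);R=np.array(c['R']);t=np.array(c['t'])
    v,u=np.mgrid[:480,:640]
    P=np.stack([(u-K[0,2])/K[0,0]*d,(v-K[1,2])/K[1,1]*d,d],-1)
    W=(P-t)@R; W[d==0]=np.nan; return W
E
python3 - <<'E'
from h import *
s=r.sense();print(s)
for n in('top','side'):
    shot(n,n+'0');c=cams.camera_info(n);print(n,c)
E
```

```text
pics
{'time_s': 0.0, 'joints': array([ 8.40291319e+01,  2.20892807e+01,  3.80003134e-01, -2.95360142e-02,
       -6.84105898e+01, -1.48177945e+01]), 'joint_velocities': array([ 0.05593782,  0.03128515, -0.0547606 , -0.04558764, -0.08560449,
       -0.03790491]), 'effort': array([ 4.36150804e-04, -3.90663385e+01,  1.87401921e+01,  4.21971291e+00,
        1.10018224e-02, -1.91658751e-04]), 'tcp_pos': array([0.22157952, 0.58376005, 0.22147531]), 'ee_rot': array([[ 9.34828433e-01, -3.55099026e-01, -6.94354213e-04],
       [-3.55099697e-01, -9.34826230e-01, -2.03082243e-03],
       [ 7.20425353e-05,  2.14503552e-03, -9.99997697e-01]]), 'wrist_force': array([0.01172406, 0.40366059, 0.06096295]), 'moment': array([ 0.02387318, -0.05116339, -0.02240151]), 'gripper_force': 0.0, 'gripper_width': 0.9964437729353296}
top {'mtx': array([[483.17218806,   0.        , 324.45317557],
       [  0.        , 483.17218806, 228.889207  ],
       [  0.        ,   0.        ,   1.        ]]), 'R': array([[-6.97299652e-02, -9.97565903e-01,  3.04731861e-05],
       [-9.74606149e-01,  6.81185597e-02, -2.13313655e-01],
       [ 2.12792353e-01, -1.49040531e-02, -9.76983768e-01]]), 't': array([0.04527896, 0.63032091, 0.76663809])}
side {'mtx': array([[594.29644607,   0.        , 318.29452734],
       [  0.        , 594.29644607, 231.50535772],
       [  0.        ,   0.        ,   1.        ]]), 'R': array([[-0.99490182, -0.10083866, -0.00139225],
       [-0.05301901,  0.53474387, -0.84334926],
       [ 0.08578671, -0.8389759 , -0.53736402]]), 't': array([0.62770386, 0.07369438, 0.90043012])}
```

View pics/top0.png

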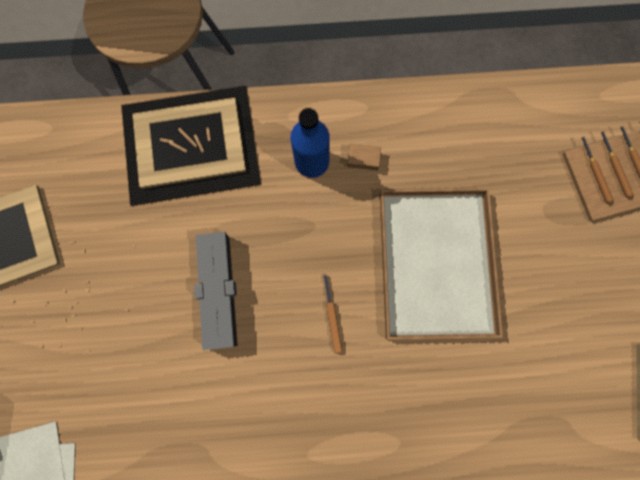

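View pics/side0.png

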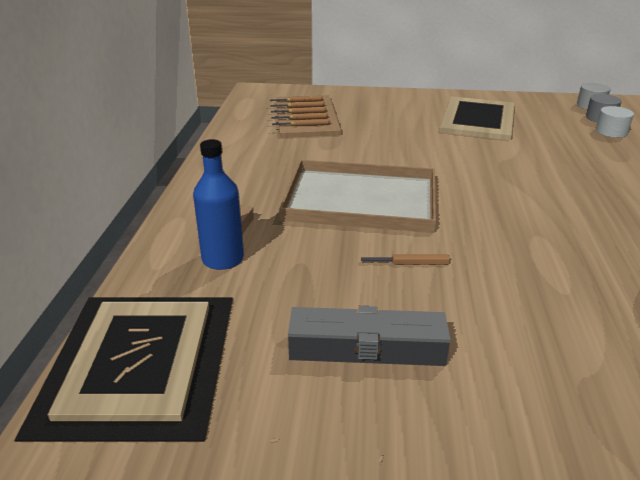

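The top view shows the case at about (217,291), with tabs at (199,290) and (230,288). The tray spans (380–500, 192–340), the gouge is at (332,315), the bottle at (311,150) and the carton at (363,156). The side view shows the same layout.

```bash
python3 - <<'E'
from h import *
d=np.load('pics/top0.npy');W=world('top',d);im=cv2.imread('pics/top0.png')
for n,(u0,u1,v0,v1) in dict(case=(180,250,220,360)).items():
    w=W[v0:v1,u0:u1].reshape(-1,3)
    print('table z',np.nanmedian(W[380:470,150:300,2]))
    m=(w[:,2]>.036)&(w[:,2]<.06); p=w[m]; print(n,m.sum(),np.percentile(p[:,2],[5,50,95]))
    print(cv2.minAreaRect((p[:,:2]*1000).astype(np.float32)))
    c=p.mean(0);q=np.linalg.svd(p[:,:2]-c[:2],full_matrices=False)[2];print(c,q)
w=W[180:350,370:510].reshape(-1,3);p=w[(w[:,2]>.015)&(w[:,2]<.03)];print('tray',cv2.minAreaRect((p[:,:2]*1000).astype(np.float32)))
# side
d=np.load('pics/side0.npy');V=world('side',d)
w=V[290:375,270:470].reshape(-1,3);m=(w[:,2]>.036)&(w[:,2]<.06);p=w[m];print('side case',cv2.minAreaRect((p[:,:2]*1000).astype(np.float32)),np.median(p[:,2]))
for n,u,v in [('tabL?',199,290),('tabR?',230,288),('c',214,290),('gouge',328,290),('gouge',335,345),('carton',363,155),('bottle',311,160)]: print(n,W[v,u])
for u,v in [(367,307),(368,335),(368,345)]: print(V[v,u])
print(cams.camera_info('side')['R'].T@-cams.camera_info('side')['t'])
E
```

```text
table z -0.0004324538230226909
case 3681 [0.04174267 0.04451511 0.04699706]
((545.3042602539062, 199.75216674804688), (200.5113525390625, 69.64385223388672), 2.686844825744629)
[0.54261771 0.19908201 0.04443081] [[-0.99898013 -0.04515186]
 [-0.04515186  0.99898013]]
tray ((569.2059936523438, -201.37405395507812), (201.314697265625, 270.5069274902344), 86.858642578125)
side case ((546.919189453125, 202.32916259765625), (200.00531005859375, 70.46539306640625), 2.5037150382995605) 0.043864561629173446
tabL? [0.54430573 0.22491019 0.04422923]
tabR? [0.54420777 0.17164815 0.04244676]
c [0.54239291 0.1988058  0.04521345]
gouge [0.53204062 0.00177637 0.00705319]
gouge [ 0.43492016 -0.00353495  0.01298764]
carton [ 0.77823639 -0.08171526  0.02489525]
bottle [0.74788659 0.01628046 0.09782989]
[0.54922498 0.17072244 0.04347148]
[0.54627306 0.22496406 0.04392046]
[0.54566404 0.23618338 0.03780829]
[0.55116598 0.77932837 0.54688276]
```

{"op": "play_rows", "data": {
  "commands": ".77 -.91 0 0 0 .194;.77 -.91 0 0 0 .194;.77 -.91 0 0 0 .194;.77 -.91 0 0 0 .194;.77 -.91 0 0 0 .194;.77 -.91 0 0 0 .194;.77 -.91 0 0 0 .194;.77 -.91 0 0 0 .194;.77 -.91 0 0 0 .194;.77 -.91 0 0 0 .194;.77 -.91 0 0 0 .194;.77 -.91 0 0 0 .194;.77 -.91 0 0 0 .194;.77 -.91 0 0 0 .194;0 0 -1 0 0 0;0 0 -1 0 0 0;0 0 -1 0 0 0;0 0 -1 0 0 0;0 0 0 0 0 0;0 0 0 0 0 0",
  "grip": 87
}}

```text
time_s: 2.1
tcp_pos: [0.5454, 0.202, 0.1026]
ee_rot: [[0.999, 0.045, -0.0], [0.045, -0.999, -0.001], [-0.0, 0.001, -1.0]]
wrist_force: [1.3, -0.3, -0.4]
gripper_width: 0.998
gripper_force: 0.0
```

```bash
python3 - <<'E'
from h import *
s=r.sense();print(s['tcp_pos'],s['ee_rot'],s['wrist_force'],s['gripper_width'])
shot('side','side1')
E
```

```text
[0.54535337 0.20203675 0.10262649] [[ 9.98984919e-01  4.50437548e-02 -4.36992371e-04]
 [ 4.50432888e-02 -9.98984512e-01 -1.02337131e-03]
 [-4.82645096e-04  1.00264894e-03 -9.99999381e-01]] [ 1.31826597 -0.26549128 -0.42008561] 0.9979468206079354
```

View pics/side1.png

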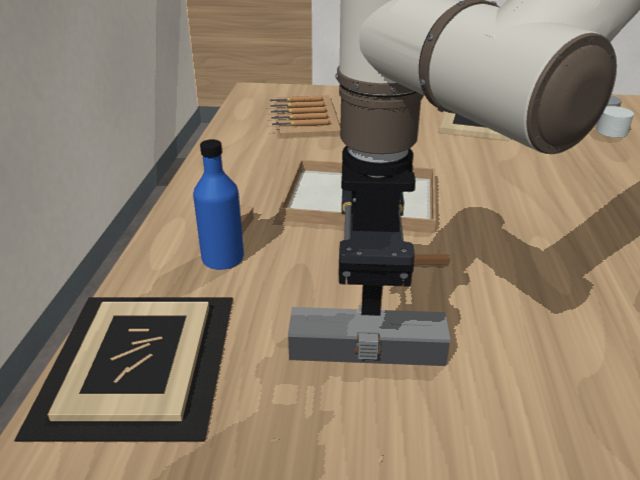

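The fingers sit straight over the tabs (finger at (371,298), tab at (368,345)).

{"op": "play_rows", "data": {
  "commands": ".03 -.03 -.7 0 0 0;0 0 -.7 0 0 0;0 0 -.6 0 0 0;0 0 -.5 0 0 0;0 0 -.3 0 0 0;0 0 -.2 0 0 0;0 0 0 0 0 0;0 0 0 0 0 0;0 0 0 0 0 0"
}}

```text
time_s: 3.05
tcp_pos: [0.5467, 0.2016, 0.0135]
ee_rot: [[0.999, 0.045, 0.002], [0.045, -0.999, 0.001], [0.002, -0.001, -1.0]]
wrist_force: [-0.7, -0.5, 0.3]
gripper_width: 1.001
gripper_force: 0.0
```

{"op": "play_rows", "data": {
  "commands": "0 0 0 0 0 0;0 0 0 0 0 0;0 0 0 0 0 0;0 0 0 0 0 0;0 0 0 0 0 0;0 0 0 0 0 0;0 0 0 0 0 0;0 0 0 0 0 0",
  "grip": 67
}}

```text
time_s: 3.85
tcp_pos: [0.546, 0.2012, 0.0126]
ee_rot: [[0.999, 0.045, -0.0], [0.045, -0.999, -0.0], [-0.0, 0.0, -1.0]]
wrist_force: [0.3, -0.7, 2.3]
gripper_width: 0.77
gripper_force: 3.4
```

{"op": "play_rows", "data": {
  "commands": "0 0 0 0 0 0;0 0 0 0 0 0;0 0 0 0 0 0;0 0 0 0 0 0",
  "grip": 64
}}

```text
time_s: 4.25
tcp_pos: [0.546, 0.2011, 0.0127]
ee_rot: [[0.999, 0.045, -0.0], [0.045, -0.999, -0.0], [-0.0, 0.0, -1.0]]
wrist_force: [-0.7, -2.1, 4.5]
gripper_width: 0.737
gripper_force: 5.7
```

{"op": "play_rows", "data": {
  "commands": "0 0 0 0 0 0;0 0 .05 0 0 0;0 0 .05 0 0 0;0 0 .05 0 0 0;0 0 0 0 0 0;0 0 0 0 0 0"
}}

```text
time_s: 4.85
tcp_pos: [0.5455, 0.201, 0.0163]
ee_rot: [[0.999, 0.044, -0.001], [0.044, -0.999, -0.001], [-0.001, 0.0, -1.0]]
wrist_force: [-1.3, -0.6, -6.8]
gripper_width: 0.738
gripper_force: 4.9
```

Still clipped (−7 N, about the weight of the case). I'll set it down and squeeze a little more.

{"op": "play_rows", "data": {
  "commands": "0 0 -.05 0 0 0;0 0 -.05 0 0 0;0 0 -.05 0 0 0;0 0 0 0 0 0;0 0 0 0 0 0;0 0 0 0 0 0"
}}

```text
time_s: 5.45
tcp_pos: [0.5468, 0.2014, 0.0132]
ee_rot: [[0.999, 0.045, 0.002], [0.045, -0.999, 0.001], [0.002, -0.001, -1.0]]
wrist_force: [1.4, -1.4, 0.6]
gripper_width: 0.739
gripper_force: 5.5
```

{"op": "play_rows", "data": {
  "commands": "0 0 0 0 0 0;0 0 0 0 0 0;0 0 0 0 0 0;0 0 0 0 0 0;0 0 .05 0 0 0;0 0 .05 0 0 0;0 0 .05 0 0 0;0 0 0 0 0 0;0 0 0 0 0 0",
  "grip": 62.5
}}

```text
time_s: 6.35
tcp_pos: [0.545, 0.201, 0.0163]
ee_rot: [[0.999, 0.044, -0.002], [0.044, -0.999, -0.001], [-0.002, 0.001, -1.0]]
wrist_force: [-0.2, -0.5, -5.4]
gripper_width: 0.715
gripper_force: 6.0
```

{"op": "play_rows", "data": {
  "commands": "0 0 -.05 0 0 0;0 0 -.05 0 0 0;0 0 -.05 0 0 0;0 0 0 0 0 0;0 0 0 0 0 0"
}}

```text
time_s: 6.85
tcp_pos: [0.5469, 0.2015, 0.0131]
ee_rot: [[0.999, 0.045, 0.002], [0.045, -0.999, 0.001], [0.002, -0.001, -1.0]]
wrist_force: [0.1, 0.3, -1.3]
gripper_width: 0.717
gripper_force: 6.0
```

{"op": "play_rows", "data": {
  "commands": "0 0 0 0 0 0;0 0 0 0 0 0;0 0 0 0 0 0;0 0 0 0 0 0;0 0 .05 0 0 0;0 0 .05 0 0 0;0 0 .05 0 0 0;0 0 0 0 0 0;0 0 0 0 0 0",
  "grip": 61
}}

```text
time_s: 7.75
tcp_pos: [0.5458, 0.2013, 0.017]
ee_rot: [[0.999, 0.045, -0.0], [0.045, -0.999, -0.0], [-0.0, 0.0, -1.0]]
wrist_force: [-1.0, 0.3, -1.8]
gripper_width: 0.708
gripper_force: 6.4
```

The force is now about the cover's own weight. I'll lift a bit more and check.

{"op": "play_rows", "data": {
  "commands": "0 0 .1 0 0 0;0 0 .05 0 0 0;0 0 0 0 0 0;0 0 0 0 0 0"
}}

```text
time_s: 8.15
tcp_pos: [0.5462, 0.2013, 0.0217]
ee_rot: [[0.999, 0.045, 0.0], [0.045, -0.999, 0.0], [0.0, -0.0, -1.0]]
wrist_force: [-0.0, 0.3, -1.1]
gripper_width: 0.702
gripper_force: 6.3
```

```bash
python3 - <<'E'
from h import *
f=[]
for i in range(4):
    im,d=shot('side','side2');s=r.sense();f.append(s['wrist_force'][2])
print(f,s['gripper_width']*87,s['gripper_force'],s['tcp_pos'])
cv2.imwrite('pics/c2.png',cv2.resize(im[280:380,270:470],None,fx=4,fy=4))
E
```

```text
[np.float64(-1.7106947912251482), np.float64(-0.9325881679242412), np.float64(-1.5900076889366705), np.float64(-0.9630756517441568)] 61.273198662068346 6.281862545729382 [0.54621284 0.20130577 0.02161458]
```

View pics/c2.png

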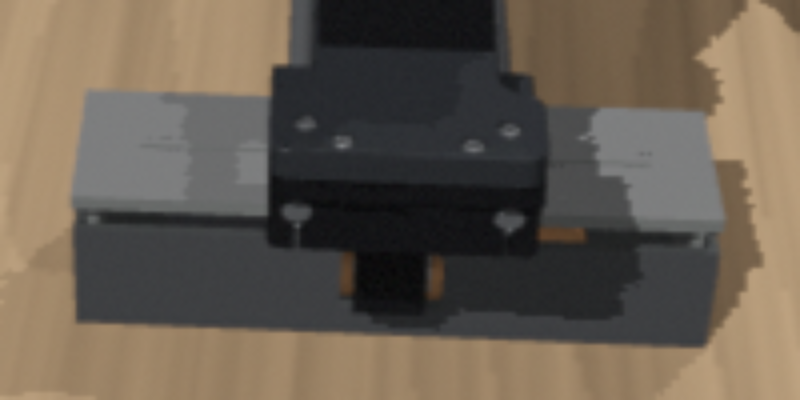

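The cover is free: there is an even gap between cover and rim at crop row ~215, with the case on the table. Lifting straight up.

{"op": "play_rows", "data": {
  "commands": "0 0 .1 0 0 0;0 0 .2 0 0 0;0 0 .25 0 0 0;0 0 .3 0 0 0;0 0 .3 0 0 0;0 0 .3 0 0 0;0 0 .3 0 0 0;0 0 .3 0 0 0;0 0 .3 0 0 0;0 0 .3 0 0 0;0 0 .3 0 0 0;0 0 .2 0 0 0;0 0 .1 0 0 0;0 0 0 0 0 0;0 0 0 0 0 0"
}}

```text
time_s: 9.85
tcp_pos: [0.5458, 0.2011, 0.1187]
ee_rot: [[0.999, 0.044, -0.001], [0.044, -0.999, -0.0], [-0.001, 0.0, -1.0]]
wrist_force: [0.2, 0.1, -1.0]
gripper_width: 0.706
gripper_force: 6.7
```

```bash
python3 - <<'E'
from h import *
shot('side','side3');s=r.sense();print(s['wrist_force'],s['gripper_width']*87,s['gripper_force'],s['tcp_pos'])
E
```

```text
[ 0.34253116 -0.46060017 -1.90670584] 60.955813398476465 6.662235327457893 [0.54574347 0.2010365  0.11855578]
```

View pics/side3.png

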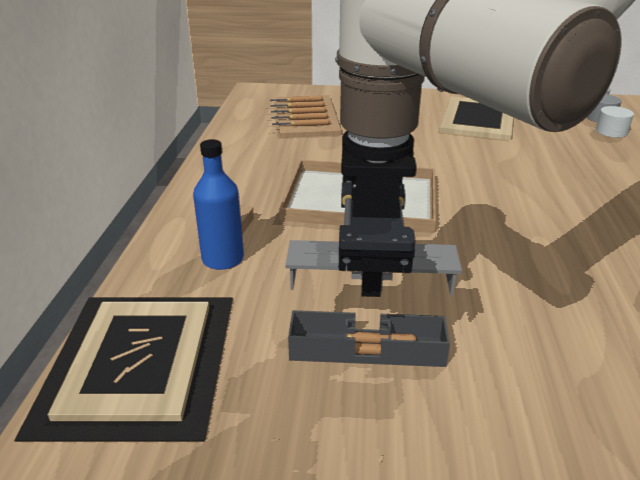

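The cover (at (370,255)) hangs level and is clear of the case. Carrying it over the tray.

{"op": "play_rows", "data": {
  "commands": ".03 -.2 0 0 0 -.03;.04 -.5 0 0 0 -.03;.04 -.8 0 0 0 -.04;.04 -.8 0 0 0 -.04;.04 -.8 0 0 0 -.04;.04 -.8 0 0 0 -.04;.04 -.8 0 0 0 -.04;.04 -.8 0 0 0 -.04;.04 -.8 0 0 0 -.04;.04 -.8 0 0 0 -.04;.04 -.8 0 0 0 -.04;.04 -.8 0 0 0 -.04;.04 -.8 0 0 0 -.04;.04 -.8 0 0 0 -.04;.04 -.8 0 0 0 -.04;.04 -.8 0 0 0 -.03;.04 -.8 0 0 0 -.03;.04 -.4 0 0 0 0;.04 -.2 0 0 0 0;0 -.1 0 0 0 0"
}}

```text
time_s: 11.9
tcp_pos: [0.5684, -0.2013, 0.1189]
ee_rot: [[0.999, -0.052, -0.0], [-0.052, -0.999, 0.0], [-0.0, -0.0, -1.0]]
wrist_force: [-0.1, -0.1, -1.2]
gripper_width: 0.702
gripper_force: 6.7
```

{"op": "play_rows", "data": {
  "commands": "0 0 0 0 0 0;0 0 -.3 0 0 0;0 0 -.4 0 0 0;0 0 -.4 0 0 0;0 0 -.4 0 0 0;0 0 -.4 0 0 0;0 0 -.4 0 0 0;0 0 -.3 0 0 0;0 0 -.2 0 0 0;0 0 0 0 0 0;0 0 0 0 0 0"
}}

```text
time_s: 13.0
tcp_pos: [0.5689, -0.2009, 0.0353]
ee_rot: [[0.999, -0.051, 0.001], [-0.051, -0.999, -0.0], [0.001, 0.0, -1.0]]
wrist_force: [0.0, -1.2, -0.7]
gripper_width: 0.702
gripper_force: 6.7
```

```bash
python3 - <<'E'
from h import *
im,d=shot('top','top4');W=world('top',d);s=r.sense();print(s['wrist_force'],s['gripper_width']*87,s['gripper_force'],s['tcp_pos'])
cv2.imwrite('pics/c4.png',cv2.resize(im[170:360,350:530],None,fx=3,fy=3))
w=W[180:350,370:510].reshape(-1,3);h,b=np.histogram(w[:,2],np.arange(0.03,.12,.004));print(np.c_[b[:-1],h].tolist())
E
```

```text
[-0.58207306 -0.54681499 -0.29343367] 61.40561325309144 6.662361885028076 [ 0.56905767 -0.20092347  0.03556471]
[[0.03, 0.0], [0.034, 2.0], [0.038000000000000006, 0.0], [0.04200000000000001, 0.0], [0.04600000000000001, 0.0], [0.05000000000000002, 0.0], [0.05400000000000002, 0.0], [0.058000000000000024, 7.0], [0.06200000000000003, 319.0], [0.06600000000000003, 1054.0], [0.07000000000000003, 27.0], [0.07400000000000004, 0.0], [0.07800000000000004, 0.0], [0.08200000000000005, 0.0], [0.08600000000000005, 0.0], [0.09000000000000005, 0.0], [0.09400000000000006, 0.0], [0.09800000000000006, 0.0], [0.10200000000000006, 0.0], [0.10600000000000007, 3.0], [0.11000000000000007, 5.0], [0.11400000000000007, 20.0]]
```

View pics/c4.png

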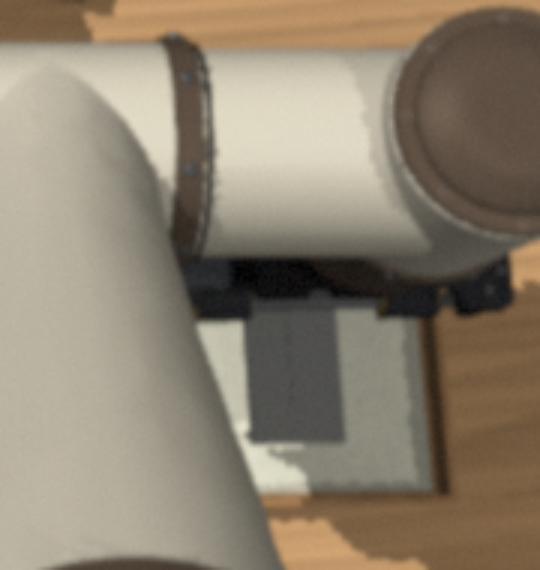

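The cover lies lengthwise within the tray outline, its top at 66 mm, so its underside is about 23 mm above the floor.

{"op": "play_rows", "data": {
  "commands": "0 0 -.15 0 0 0;0 0 -.15 0 0 0;0 0 -.15 0 0 0;0 0 -.1 0 0 0;0 0 -.05 0 0 0;0 0 -.03 0 0 0;0 0 0 0 0 0;0 0 0 0 0 0;0 0 0 0 0 0"
}}

```text
time_s: 13.95
tcp_pos: [0.5687, -0.2008, 0.0164]
ee_rot: [[0.999, -0.051, 0.0], [-0.051, -0.999, -0.0], [0.0, 0.0, -1.0]]
wrist_force: [-0.9, -0.4, -1.9]
gripper_width: 0.704
gripper_force: 6.7
```

{"op": "play_rows", "data": {
  "commands": "0 0 -.03 0 0 0;0 0 -.03 0 0 0;0 0 -.03 0 0 0;0 0 0 0 0 0;0 0 0 0 0 0"
}}

```text
time_s: 14.45
tcp_pos: [0.5685, -0.2008, 0.0134]
ee_rot: [[0.999, -0.051, -0.0], [-0.051, -0.999, -0.0], [-0.0, 0.0, -1.0]]
wrist_force: [-0.5, 0.3, -1.8]
gripper_width: 0.701
gripper_force: 6.7
```

{"op": "play_rows", "data": {
  "commands": "0 0 -.03 0 0 0;0 0 -.03 0 0 0;0 0 0 0 0 0;0 0 0 0 0 0"
}}

```text
time_s: 14.85
tcp_pos: [0.5685, -0.2008, 0.0116]
ee_rot: [[0.999, -0.051, -0.0], [-0.051, -0.999, 0.0], [-0.0, 0.0, -1.0]]
wrist_force: [0.7, -0.1, -2.2]
gripper_width: 0.705
gripper_force: 6.7
```

{"op": "play_rows", "data": {
  "commands": "0 0 -.03 0 0 0;0 0 0 0 0 0;0 0 0 0 0 0"
}}

```text
time_s: 15.15
tcp_pos: [0.5687, -0.2008, 0.011]
ee_rot: [[0.999, -0.051, 0.0], [-0.051, -0.999, -0.0], [0.0, 0.0, -1.0]]
wrist_force: [-0.1, 1.6, 0.5]
gripper_width: 0.699
gripper_force: 6.7
```

{"op": "play_rows", "data": {
  "commands": "0 0 -.02 0 0 0;0 0 0 0 0 0;0 0 0 0 0 0"
}}

```text
time_s: 15.45
tcp_pos: [0.5688, -0.2009, 0.011]
ee_rot: [[0.999, -0.051, 0.001], [-0.051, -0.999, -0.0], [0.001, 0.0, -1.0]]
wrist_force: [-1.3, 0.6, 5.0]
gripper_width: 0.703
gripper_force: 6.7
```

```bash
python3 - <<'E'
from h import *
f=[]
for i in range(4):
    im,d=shot('top','top5');f.append(r.sense()['wrist_force'][2])
W=world('top',d);w=W[255:320,430:468].reshape(-1,3);p=w[(w[:,2]>.03)&(w[:,2]<.08)]
print(np.round(f,1),len(p),np.median(p[:,2]),r.sense()['tcp_pos'])
E
```

```text
[5.1 5.3 5.2 5.2] 1278 0.04292209736516513 [ 0.56876793 -0.20090408  0.01093166]
```

The cover is on the floor (top at 43 mm, upward force 5 N). Releasing it and retreating.

{"op": "play_rows", "data": {
  "commands": "0 0 0 0 0 0;0 0 0 0 0 0;0 0 0 0 0 0;0 0 0 0 0 0",
  "grip": 66
}}

```text
time_s: 16.05
tcp_pos: [0.5688, -0.2009, 0.0109]
ee_rot: [[0.999, -0.051, 0.001], [-0.051, -0.999, -0.0], [0.001, 0.0, -1.0]]
wrist_force: [-2.0, -0.2, 5.6]
gripper_width: 0.757
gripper_force: 4.1
```

{"op": "play_rows", "data": {
  "commands": "0 0 0 0 0 0;0 0 0 0 0 0;0 0 0 0 0 0;0 0 0 0 0 0;0 0 0 0 0 0;0 0 0 0 0 0;0 0 .1 0 0 0;0 0 .2 0 0 0;0 0 .4 0 0 0;0 0 .5 0 0 0;0 0 .6 0 0 0;0 0 .6 0 0 0;0 0 .6 0 0 0;0 0 .6 0 0 0;0 0 .6 0 0 0;0 0 .4 0 0 0;0 0 .2 0 0 0;0 0 0 0 0 0;0 0 0 0 0 0",
  "grip": 86
}}

```text
time_s: 17.95
tcp_pos: [0.5681, -0.2007, 0.1535]
ee_rot: [[0.999, -0.052, -0.001], [-0.052, -0.999, 0.0], [-0.001, -0.0, -1.0]]
wrist_force: [0.5, -0.8, 0.2]
gripper_width: 0.983
gripper_force: 0.0
```

```bash
python3 - <<'E'
from h import *
im,d=shot('side','side6');print(r.sense()['tcp_pos'],r.sense()['wrist_force'],r.sense()['gripper_force'])
E
```

```text
[ 0.56794042 -0.20065074  0.15318143] [ 0.67901138 -0.73223741 -0.0638702 ] 0.0
```

View pics/side6.png

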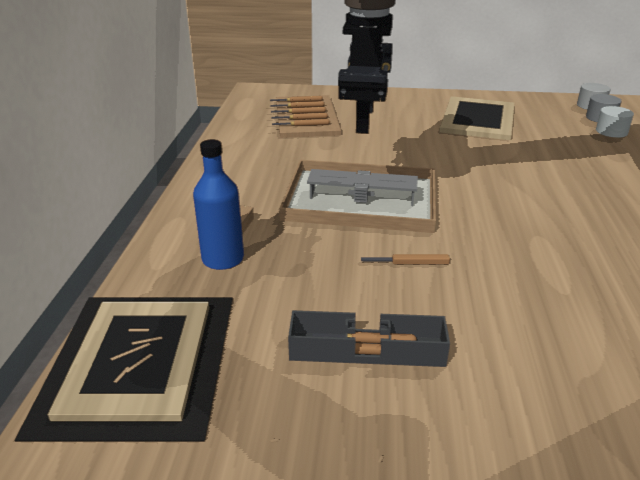

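The cover stands upright in the tray at (362,187). The case is in its place at (368,340), the gripper is clear, and the gouge and bottle look unmoved.

```bash
python3 -c "
from station import r
print(r.finish_job())"
```

```text
the job is handed in; nothing more can be done
None
```

The cover came off the case at about 6 N a side and now stands right way up, released, in the tray; the case is where it was, and the job is handed in (no verdict was returned).

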